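Dispense a yellow refill capsule with the pedal

TASK

Get a yellow refill capsule for the spray bottle: press the pedal of the dispenser that holds the yellow capsule all the way down to its stop, keep it there until the capsule has rolled out into the front tray, then let the pedal spring back up. Do not press the pedal of the other dispenser, and leave the capsule lying in the tray.

Things in the scene. Friction and masses are not known exactly. Their poses are not given: they have to be found in the camera images.
- dispenser_yellow: Pale grey dispenser fixed on the shelf, holding the yellow capsule; an identical one beside it, left or right, holds a blue one. 365 x 110 mm, aluminium arch 196 mm high over an open sloping chute with clear gate. Origin: on the shelf (z = 0), centre line, 40 mm in front of the arch. z up; -x runs along the centre line to tray and pedal, roughly to the robot; y across.
- pedal_yellow (a joint): Its black pedal, 100 x 70 mm, before the tray, in rad: 0 up (sloping 29 degrees, front end raised), 0.5 at its stop (level). Hinge at dispenser x = -115 mm, height 22. Press straight down at x = -190 mm, y = 0: tread top 69 mm high when up, 27 at the stop; 3.5 N at first, 8 to 10 N at the stop. Springs back. It lifts the gate; capsule passes above 0.35.
- capsule_yellow: Yellow plastic cylinder with two white bands, 30 mm thick, 76 mm long, about 60 g, lying across the chute. Origin at its centre, y along it. Starts behind the gate at dispenser x = +58 mm. The tray is the chute's low front end, x = -90 (lip, 64 mm high) to -45 mm, 82 mm wide; there the capsule rests at about x = -75 mm, height 50 mm.
- pedal_blue (a joint): Angle of the like pedal of the other dispenser, the one with the blue capsule, rad: 0 up, 0.5 at its stop. To be left alone.
Not all that is in view belongs to the job. Of the things like the capsule_yellow, leave any that is pink or turquoise; of the rest the smaller one is meant.

How it is judged:
By the outcome, as a careful person would: the job done as asked, in the order asked, and still so for the second after the job is handed in, with the robot touching nothing.
It also fails if it takes over 32 s, if anything falls off the work surface, if the arm or the gripper's body presses on something with over 40 N, if the wrist force passes 120 N, or if a joint passes its speed limit or range.

ROBOT

A 6-joint arm with a two-finger parallel gripper is mounted at the origin on the work surface. World frame = base frame: x ahead of the robot, y to its left, z up, the work surface at z = 0. Lengths are in m, angles in rad, forces in N, time in s.
With the tool pointing down it reaches from about 0.325 to 0.775 m from the base axis. Payload 5.5 kg.
Tool frame: the origin (TCP) lies at the very end of the fingers, on their centre line; the grasp point (between the pads) lies 19 mm behind it; z points along the fingers, y is the line along which they close (so a half turn about z gives the same grasp; the last joint's range is limited). The gripper opens to 85 mm and grips with 20 to 120 N. Pads are 22 mm wide; open, the fingers measure 114 mm over their backs; the gripper's body (76 mm by 85 mm) begins 54 mm behind the grasp point. The pads swing forward as they close: fully open they stand 13 mm farther back than shut.
Start: joints at [1.169, 0.091, 1.231, -0, 1.82, -0.057], TCP at [0.203, 0.565, 0.231] pointing down, gripper open.
Joint ranges: [-2.87, 2.87], [-0.86, 2.18], [0.17, 2.46], [-1.51, 4.65], [0.06, 2.69], [-2.65, 2.65]. Speed limits (rad/s): [2.57, 2.57, 3.01, 3.14, 3.14, 3.14].

INTERFACE

Orientations are given as a rotation vector (axis times angle).
In Python, from station import r gives the robot as it stands. The module is installed in compiled form; this text tells all that it offers.
- The arm moves only by the shell command python3 -m crank 'ROWS'. ROWS is JSON, a list of rows, each a list of 5 numbers: the closure in counts, from 0 (fully open) to 255 (shut), then the shift along the world's x, y, z in mm, then the turn about the world's z in rad. In form: [[claw, x, y, z, yaw], ...]. A call has 1 to 5 rows; each row is the pose to reach, as a shift and turn from the pose commanded when the call began; what a row does not reach only later rows make up. A row lasts 1/10 s, in which the tool goes at most 50 mm and 8.59 degrees, less where a joint would pass 70% of its speed; a pose out of reach is approached as far as the arm can. A call with a gripper value outside its range is refused whole. The fingers move at their own pace and stop on an object; the grip force is fixed at half the most. Time passes only in rows, so rows that repeat a pose let the fingers close. It gives the time, the measured TCP pose, the force, the opening and the grip force at its end, in the units of the state.
- r.observe(): the state, without advancing time (a new reading comes with each control period).
- r.grab_frame(name): name is "scene" or "top"; returns the picture (400x640x3 uint8, blue, green, red); there is no depth.
- r.camera_info(name): a dict with "fx", "fy", "cx", "cy" (pixels), "xyz" and "orientation" of the camera in the world. Camera axes: x right, y up, looking along -z (the intrinsics and any distortion apply to the point x, -y, -z); pixel columns grow to the right and rows downward; lengths in m; the calibration is good to about 2 mm. A picture is of the moment at which its call begins. camera_info takes no time and is no camera call.
- r.close_job(): hands the job in; it is judged then, once.
The state is a dict: "clock": time; "joints": joint angles; "joint_velocities": joint speeds; "joint_efforts": joint torques, N m; "tcp_pos": TCP position; "tcp_rot": TCP orientation; "wrist_force": force on the tool from outside, world axes, zero at the start; "moment": the same for the moment, N m; "grip_width": finger opening in m; "finger_force": force on a finger pad.
Only numpy, scipy, OpenCV 4.12 (cv2) and the standard library are available. Lean on these libraries where they do the work, as an engineer would, in place of code of your own. Each camera call takes 0.05 s, during which the arm holds its last target. There are 200 camera calls.

## Working session

There is one attempt and no reset: what is moved stays moved. The work goes in short steps, Python scripts to look and compute and a shell command to move; the robot and the scene stay as the last step left them, time stands still between calls to the robot, and variables do not carry over. Pictures are saved under pics/ and viewed, at most 10 in all, crops included, and the job is handed in when it is done.

```bash
mkdir -p pics; python3 - <<'E'
from station import r
import cv2
for n in("scene","top"):
    cv2.imwrite(f"pics/{n}0.png",r.grab_frame(n)); print(r.camera_info(n))
print(r.observe())
E
```

```text
{'fx': 375.1784292407111, 'fy': 375.1784292407111, 'cx': 318.4801599490141, 'cy': 190.03686979373896, 'xyz': array([ 1.14114362, -0.02051197,  0.64983433]), 'orientation': array([0.59155485, 0.50709786, 1.38479983])}
{'fx': 476.5731696817884, 'fy': 476.5731696817884, 'cx': 313.1688395942259, 'cy': 205.40101941045066, 'xyz': array([0.48189755, 0.04704141, 1.26360363]), 'orientation': array([ 0.12576855, -0.11866724, -1.56787329])}
{'clock': 0.1, 'joints': array([ 1.16928633e+00,  9.17817926e-02,  1.23179489e+00,  1.22556499e-05,
        1.81981158e+00, -5.67146431e-02]), 'joint_velocities': array([-0.00182622, -0.00166831, -0.00442111,  0.00033471, -0.00030613,
        0.00059121]), 'joint_efforts': array([ 1.87104422e-03, -4.60211670e+01, -4.19221938e+01, -1.15052603e-04,
        1.04798473e-02, -2.86049755e-05]), 'tcp_pos': array([0.2027048 , 0.56444016, 0.2302484 ]), 'tcp_rot': array([-5.38847628e-01, -3.09460907e+00,  2.74222240e-03]), 'wrist_force': array([ 0.77204106,  0.1594449 , -0.12008304]), 'moment': array([ 0.01702225, -0.05969386, -0.04857475]), 'finger_force': 0.0, 'grip_width': 0.08537400059622474}
```

View pics/scene0.png

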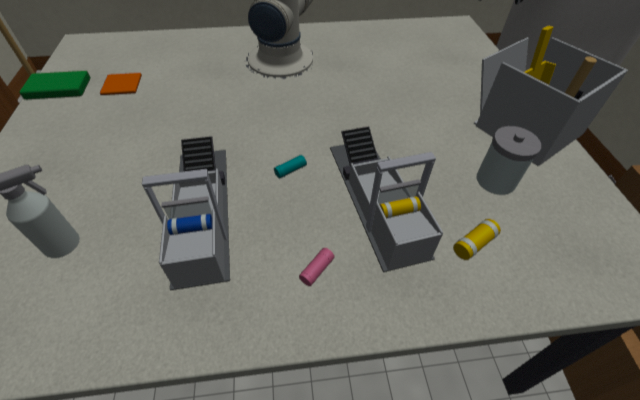

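View pics/top0.png

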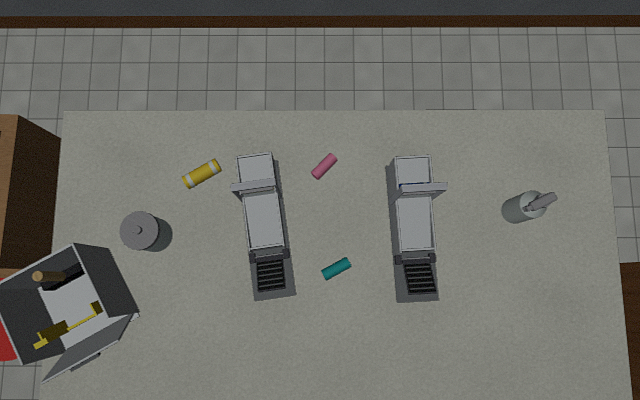

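The scene view shows the blue capsule (190,224) in the image-left dispenser and a yellow one (401,206) in the image-right dispenser. A larger loose yellow cylinder lies at (477,239), pink at (317,266) and turquoise at (290,166). I choose the dispenser with the yellow capsule: scene pedal (361,145), top pedal (270,276). Next come close crops.

```bash
python3 - <<'E'
import cv2,numpy as np
a=cv2.imread("pics/scene0.png")[115:275,320:450];b=cv2.imread("pics/top0.png")[145:305,220:310]
f=lambda i:cv2.resize(i,None,fx=3.6,fy=3.6,interpolation=cv2.INTER_CUBIC)
cv2.imwrite("pics/crop.png",np.hstack([f(a),f(b)]))
E
```

```text
(no output)
```

View pics/crop.png

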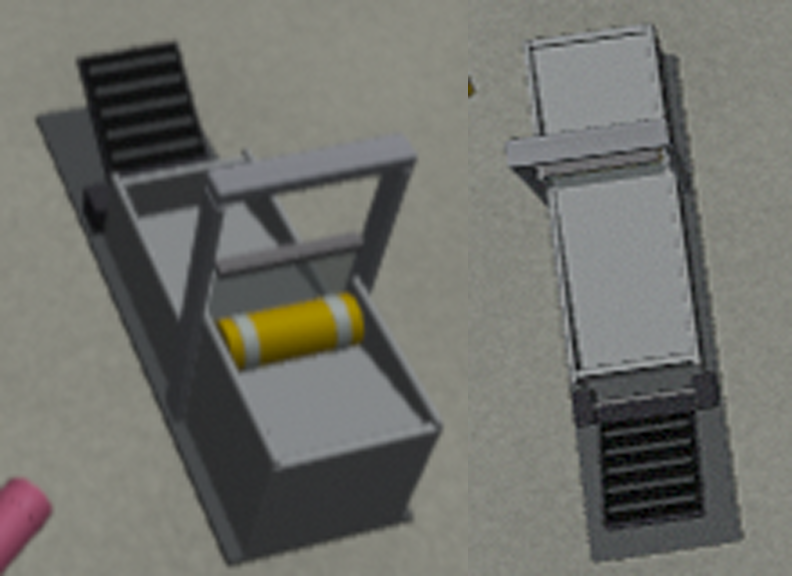

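```bash
cat >m.py <<'E'
from station import r
import numpy as np
from scipy.spatial.transform import Rotation as R
def ray(n,u,v):
    c=r.camera_info(n); d=R.from_rotvec(c["orientation"]).apply([(u-c["cx"])/c["fx"],-(v-c["cy"])/c["fy"],-1])
    return np.array(c["xyz"]),d/np.linalg.norm(d)
def tri(s,t):
    (p,d),(q,e)=ray("scene",*s),ray("top",*t)
    k=np.linalg.lstsq(np.c_[d,-e],q-p,rcond=None)[0]
    a,b=p+k[0]*d,q+k[1]*e
    return (a+b)/2,np.linalg.norm(a-b)
def plane(n,u,v,z):
    p,d=ray(n,u,v); return p+d*(z-p[2])/d[2]
E
python3 - <<'E'
from m import *
np.set_printoptions(precision=4,suppress=True)
S=lambda x,y:(320+x/3.6,115+y/3.6); T=lambda x,y:(220+(x-468)/3.6,145+y/3.6)
P={}
for k,s,t in [("pedal-y",(79,60),(702,513)),("pedal+y",(177,42),(604,526)),("lip-y",(115,180),(700,360)),("lip+y",(248,158),(575,378)),("rear-y",(275,465),(653,28)),("rear+y",(440,428),(528,42))]:
    P[k],e=tri(S(*s),T(*t)); print(k,P[k],e)
m=lambda a:(P[a+"-y"]+P[a+"+y"])/2
ped,lip,rear=m("pedal"),m("lip"),m("rear")
print(ped,lip,rear)
for a,b in((ped,rear),(lip,rear),(ped,lip)):
    v=b-a; print("yaw",np.arctan2(v[1],v[0]),np.linalg.norm(v[:2]))
for s in ("pedal","lip","rear"):
    v=P[s+"+y"]-P[s+"-y"]; print(s,"yaw",np.arctan2(-v[0],v[1]),np.linalg.norm(v))
# base plate front corners
print(plane("top",*T(594,562),.006),plane("top",*T(743,539),.006))
E
```

```text
pedal-y [0.4643 0.1242 0.0678] 0.0040181838678422285
pedal+y [0.4557 0.1914 0.0698] 0.0046599108575993186
lip-y [0.5702 0.1281 0.0611] 0.006484023459543639
lip+y [0.5579 0.2155 0.0584] 0.005863055131807791
rear-y [0.8016 0.1616 0.0929] 0.007367601298308056
rear+y [0.7913 0.2485 0.0948] 0.006426237168285945
[0.46   0.1578 0.0688] [0.564  0.1718 0.0597] [0.7965 0.2051 0.0938]
yaw 0.1396509836421517 0.3397202877175952
yaw 0.14209583680199314 0.2347822302859016
yaw 0.13418110972797354 0.10494032899233054
pedal yaw 0.12689175182759727 0.06785957352818763
lip yaw 0.13914879391763804 0.08829319891616524
rear yaw 0.11886369552516846 0.08752475719877856
[0.4283 0.2035 0.006 ] [0.4446 0.0963 0.006 ]
```

```bash
python3 - <<'E'
from m import *
np.set_printoptions(precision=3,suppress=True)
def proj(n,p):
    c=r.camera_info(n); q=R.from_rotvec(c["orientation"]).inv().apply(np.array(p)-c["xyz"]); return c["cx"]+c["fx"]*q[0]/-q[2],c["cy"]-c["fy"]*q[1]/-q[2]
for n in("scene","top"): print(n,proj(n,(.203,.564,.23)),proj(n,(.203,.564,.35)))
for z in(0,.1,.15):
  print(z,[plane("top",*p,z)[:2] for p in((135,315),(75,245),(42,380),(25,362))])
print("bin near corner tri",tri((482,60),(135,315)),tri((480,125),(135,315)),tri((526,38),(25,362)))
print(R.from_rotvec(r.observe()["tcp_rot"]).as_matrix())
p=np.array([.468,.159]);print((p-r.observe()["tcp_pos"][:2])*1000)
E
```

```text
scene (np.float64(494.85887927062123), np.float64(6.4195123714659985)) (np.float64(513.4349608759921), np.float64(-45.56344137407845))
top (np.float64(64.12940412741827), np.float64(417.48331955566925)) (np.float64(29.56330372100973), np.float64(436.37515150556806))
0 [array([0.393, 0.515]), array([0.574, 0.685]), array([0.231, 0.743]), array([0.275, 0.79 ])]
0.1 [array([0.4  , 0.478]), array([0.567, 0.635]), array([0.251, 0.688]), array([0.292, 0.731])]
0.15 [array([0.403, 0.46 ]), array([0.563, 0.609]), array([0.261, 0.66 ]), array([0.3  , 0.702])]
bin near corner tri (array([0.409, 0.445, 0.202]), np.float64(0.01024775668707321)) (array([ 0.394,  0.521, -0.005]), np.float64(0.008232952843519815)) (array([0.299, 0.648, 0.195]), np.float64(0.05141355696447084))
[[-0.941  0.338 -0.001]
 [ 0.338  0.941 -0.002]
 [ 0.    -0.002 -1.   ]]
[ 265.295 -405.44 ]
```

```bash
python3 -m crank '[[255,0,-50,10,0],[255,0,-100,20,0],[255,5,-150,20,0],[255,10,-200,20,0],[255,20,-250,20,0]]'; python3 -m crank '[[255,48,-30,0,0.12],[255,95,-60,0,0.24],[255,140,-90,0,0.36],[255,190,-122,0,0.48],[255,230,-148,0,0.48]]'; python3 -m crank '[[255,15,-7,-30,0],[255,15,-7,-60,0],[255,15,-7,-90,0],[255,15,-7,-110,0],[255,15,-7,-120,0]]'
python3 - <<'E'
from station import r
import cv2,numpy as np
a=r.grab_frame("scene")[60:220,280:460];b=r.grab_frame("top")[170:330,200:340]
f=lambda i:cv2.resize(i,None,fx=2.5,fy=2.5,interpolation=cv2.INTER_CUBIC)
cv2.imwrite("pics/c2.png",np.hstack([f(a),f(b)]));print(r.observe()["joints"],r.observe()["tcp_pos"])
E
```

```text
clock: 0.6
tcp_pos: [0.2216, 0.3162, 0.2509]
tcp_rot: [0.537, 3.095, -0.0]
wrist_force: [0.9, -0.1, 0.7]
grip_width: 0.0122
finger_force: 0.0
clock: 1.1
tcp_pos: [0.4145, 0.1942, 0.2512]
tcp_rot: [-0.219, 3.134, 0.001]
wrist_force: [0.6, 1.1, -0.2]
grip_width: 0.0001
finger_force: 0.0
clock: 1.6
tcp_pos: [0.4273, 0.1879, 0.1284]
tcp_rot: [0.212, -3.13, 0.002]
wrist_force: [0.0, -0.1, -0.3]
grip_width: 0.0001
finger_force: 0.0
[ 3.41561130e-01 -2.65846223e-01  1.74674818e+00  4.29118535e-06
  1.66388052e+00 -1.36447574e+00] [0.42765896 0.18811638 0.12964217]
```

View pics/c2.png

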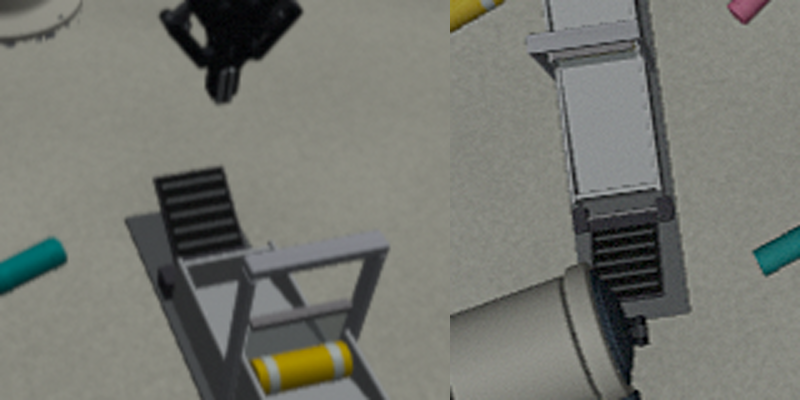

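The fingers, shut, hang in front of the pedal (scene crop 225,95; pedal front 190,172), short by about (+40,-29) mm. I'll shift over and come down to just above the tread.

```bash
python3 -m crank '[[255,30,-20,0,0],[255,40,-29,0,0],[255,40,-29,-25,0],[255,40,-29,-47,0],[255,40,-29,-47,0]]'
python3 - <<'E'
from station import r
import cv2,numpy as np
a=r.grab_frame("scene")[80:200,310:430]
cv2.imwrite("pics/c3.png",cv2.resize(a,None,fx=4,fy=4,interpolation=cv2.INTER_CUBIC));print(r.observe()["tcp_pos"],r.observe()["wrist_force"])
E
```

```text
clock: 2.2
tcp_pos: [0.4672, 0.159, 0.0821]
tcp_rot: [0.211, -3.13, 0.001]
wrist_force: [-0.5, 0.2, 0.3]
grip_width: 0.0
finger_force: 0.0
[0.46796431 0.1592769  0.08403402] [-0.45917106 -0.80710247 -0.16863366]
```

View pics/c3.png

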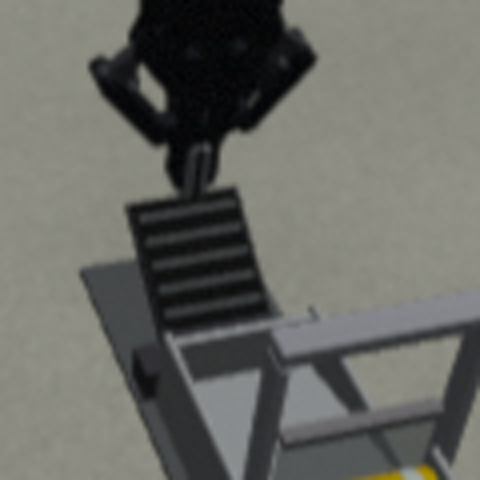

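The fingertip (192,190) is just above the pedal's front edge (128–237, ~197), centred and about 10 mm inside it. Pressing down.

```bash
python3 -m crank '[[255,2,-2,-10,0],[255,2,-2,-20,0],[255,2,-2,-30,0],[255,2,-2,-40,0],[255,2,-2,-48,0]]'; python3 -m crank '[[255,0,0,-3,0],[255,0,0,-5,0],[255,0,0,-7,0],[255,0,0,-7,0]]'
```

```text
clock: 2.75
tcp_pos: [0.4701, 0.1575, 0.0361]
tcp_rot: [0.212, -3.134, -0.0]
wrist_force: [-3.3, -0.9, 5.8]
grip_width: 0.0001
finger_force: 3.2
clock: 3.15
tcp_pos: [0.4698, 0.1575, 0.0292]
tcp_rot: [0.212, -3.133, 0.0]
wrist_force: [-4.4, 0.2, 6.3]
grip_width: -0.0003
finger_force: 3.4
```

```bash
python3 -m crank '[[255,0,0,-1,0],[255,0,0,-2,0],[255,0,0,-2,0]]';python3 -m crank '[[255,0,0,-1,0],[255,0,0,-2,0],[255,0,0,-2,0]]'
```

```text
clock: 3.45
tcp_pos: [0.4697, 0.1574, 0.0274]
tcp_rot: [0.212, -3.133, 0.0]
wrist_force: [-5.9, -1.4, 7.0]
grip_width: 0.0
finger_force: 3.7
clock: 3.75
tcp_pos: [0.4698, 0.1575, 0.0268]
tcp_rot: [0.213, -3.133, 0.0]
wrist_force: [-9.0, -1.9, 13.9]
grip_width: -0.0003
finger_force: 7.0
```

Force jumped from 7 to 14 N at z = 26.8 mm, so the pedal is on its stop. I'll hold it and look.

```bash
for i in 1 2 3; do python3 -m crank '[[255,0,0,-1,0],[255,0,0,-1,0],[255,0,0,-1,0],[255,0,0,-1,0],[255,0,0,-1,0]]' | egrep 'clock|pos|wrist'; done
python3 - <<'E'
from station import r
import cv2
a=r.grab_frame("scene")[100:280,310:460]
cv2.imwrite("pics/c4.png",cv2.resize(a,None,fx=3,fy=3,interpolation=cv2.INTER_CUBIC))
E
```

```text
clock: 4.25
tcp_pos: [0.4699, 0.1575, 0.0267]
wrist_force: [-10.8, -2.9, 19.4]
clock: 4.75
tcp_pos: [0.4698, 0.1575, 0.0265]
wrist_force: [-13.8, -3.1, 22.9]
clock: 5.25
tcp_pos: [0.4699, 0.1575, 0.0264]
wrist_force: [-16.0, -4.4, 29.1]
```

View pics/c4.png

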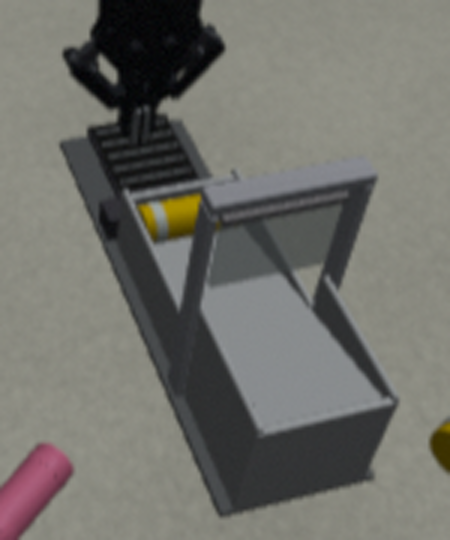

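The capsule (175,218) lies at the front of the tray, the gate is raised and the pedal is level. Now I lift straight up to let the pedal spring back.

```bash
python3 -m crank '[[255,0,0,4,0],[255,0,0,14,0],[255,0,0,26,0],[255,0,0,40,0],[255,0,0,60,0]]'|egrep 'pos|wrist'; python3 -m crank '[[255,0,0,25,0],[255,0,0,50,0],[255,-10,0,70,0],[255,-25,0,80,0],[255,-40,0,80,0]]'; python3 -m crank '[[255,0,0,0,0],[255,0,0,0,0],[255,0,0,0,0],[255,0,0,0,0],[255,0,0,0,0]]' >/dev/null
python3 - <<'E'
from station import r
import cv2
a=r.grab_frame("scene")[80:300,130:460]
cv2.imwrite("pics/c5.png",cv2.resize(a,None,fx=2.4,fy=2.4,interpolation=cv2.INTER_CUBIC))
o=r.observe();print(o["wrist_force"],o["tcp_pos"])
E
```

```text
tcp_pos: [0.4697, 0.1572, 0.0821]
wrist_force: [0.1, -0.7, -0.6]
clock: 6.3
tcp_pos: [0.4301, 0.1574, 0.164]
tcp_rot: [-0.212, 3.134, 0.0]
wrist_force: [0.4, 0.4, 0.2]
grip_width: -0.0
finger_force: 0.0
[-0.09657509 -0.20415243 -0.58779094] [0.43058765 0.1573293  0.16195763]
```

View pics/c5.png

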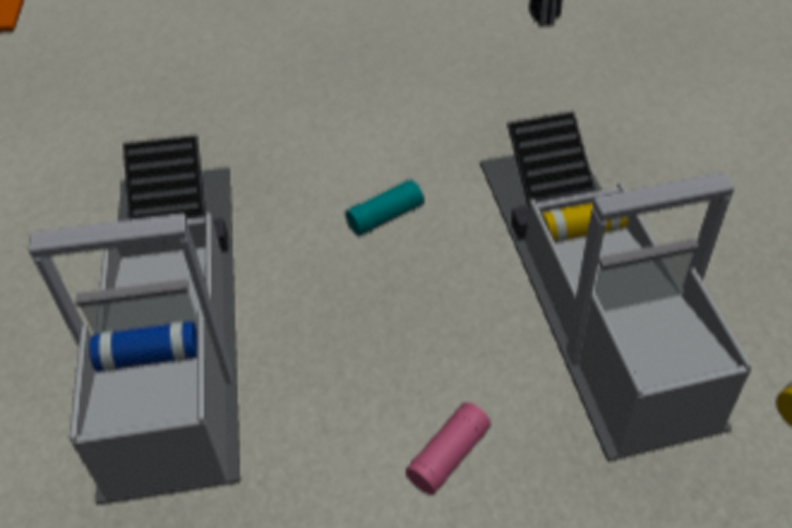

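The yellow capsule (585,220) is in the tray, its pedal (550,150) is back up with the gate shut, the blue dispenser is untouched, and the tool is clear.

```bash
python3 -c "
from station import r
print(r.close_job())"
```

```text
the job is handed in; nothing more can be done
None
```

The yellow capsule rolled out and lies in the front tray, its pedal went down to the stop and is back up, the blue dispenser was not touched, and the job is handed in after about 7 s of robot time.

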